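# Level the tilting cheese cradle by its sprung lever

## Task

The big cheese wheel lies tipped over to the right (seen from the lever end) in its top-heavy tilting cradle. Using only the sprung lever, never touching the wheel or its board, bring it up to level and balance it there, pointer within the central notch, for six seconds while the rind is looked over. Then lower it gently onto the left stop without letting it slam at either end, and let go of the lever; leave the jar, the small cheese and the wedge alone.

Things in the scene. Friction and masses are not known exactly. Their poses are not given: they have to be found in the camera images.
- stand: Fixed stand: wooden base 400 x 300 x 14 mm, two steel posts at x = +-180 mm, 140 mm high, carrying the cradle's shaft. Origin on the counter under the wheel's middle; x along the shaft, away from the lever; y left seen from the lever; z up. Hinge axis 120 mm above the counter. White dial plate on each post: the two inner black lines, 18 mm apart, are the central notch.
- tray (a point): The cradle: wooden board, diameter 310 mm, with a fixed yellow cheese wheel 280 x 90 mm; turns with the shaft. Point on the hinge axis at the wheel's middle, axes as the stand's when level. Mass 7.5 kg nominal (+-15 %), centre of mass 6.7 mm above the axis: top-heavy, falls to either side. Inertia about the axis 0.044 kg m2. Highest edge 0.25 m above the counter. Robot must not touch it.
- cradle (a joint): Tilt of the cradle (board and wheel), rad: 0 level, positive leaning left (stand's +y side down); stops at -0.35 (right, the start) and +0.35 (left). A black pointer hanging from the shaft at each end shows it: in the central notch from -0.12 to +0.12 rad. Bearing friction 0.002 N m, damping 0.02 N m s/rad.
- lever (a joint): Lever's angle relative to the cradle, rad, positive left; its angle to the vertical is cradle + lever. Range +-1.4. A torsion spring on the shaft, 0.30 N m/rad (damping 0.01 N m s/rad), zero at 0, alone links lever and cradle. Lever 0.08 kg; let go at a stop it droops 0.15 rad further outward. With the lever held still the cradle still falls away from balance, time constant about 0.5 s.
- grip (a point): Middle of the lever's round black crank grip, diameter 24 mm, 80 mm long, parallel to the hinge axis, pointing away from the wheel; free 36 mm either way along x. Pinch from above across its diameter. 140 mm from the hinge axis, it swings left and right in an arc about point pivot; the stem is at the grip's wheel end.
- pivot (a point): Fixed point on the hinge axis straight below the grip when the lever is upright, at x -260, y 0, z 120 mm of the stand.
- jar: Bystander: loose glass jar of 68 mm diameter, 85 mm high, origin under its centre.
- small_cheese: Bystander: loose small cheese, 100 mm diameter, 55 mm high, origin under its centre.
- wedge: Bystander: loose block of cut cheese 100 x 54 x 50 mm, origin under its centre.

How it is judged (in metres and radians):
On the way:
1. the cradle is kept level, pointer in the central notch, for six seconds (value of joint cradle between -0.12 and 0.12 rad), for 6 s.
At the end, for the whole second after the job is handed in: After six unbroken seconds within 0.12 rad of level, the cradle rests on its left stop (joint above 0.32 rad, slower than 0.05 rad/s), the lever is let go and the bystanders stand upright (value of joint cradle above 0.32 rad and velocity of joint cradle between -0.05 and 0.05 rad/s and angle between each of jar, small_cheese, wedge's own z axis and vertical below 0.2 rad); the robot touches nothing.
It fails at once if the cradle slams onto a stop (faster than 0.5 rad/s within 0.04 rad of it) ((value of joint cradle above 0.31 rad and velocity of joint cradle above 0.5 rad/s) or (value of joint cradle below -0.31 rad and velocity of joint cradle below -0.5 rad/s)).
It fails at once if the robot touches the cheese wheel or its board (contact force between any of cradle_c0, cradle_c1 and the fingers above 0.5 N or contact force between any of cradle_c0, cradle_c1 and the arm above 0.5 N).
It fails at once if the jar is moved more than 30 mm (distance of jar from where it was at the start of the episode above 0.03 m).
It fails at once if the small cheese is moved more than 30 mm (distance of small_cheese from where it was at the start of the episode above 0.03 m).
It fails at once if the wedge is moved more than 30 mm (distance of wedge from where it was at the start of the episode above 0.03 m).
It also fails if it takes over 53 s, if anything falls off the work surface, if the arm or the gripper's body presses on something with over 40 N, if the wrist force passes 120 N, or if a joint passes its speed limit or range.

## Robot

A 7-joint arm with a two-finger parallel gripper is mounted at the origin on the work surface. World frame = base frame: x ahead of the robot, y to its left, z up, the work surface at z = 0. Lengths are in mm, angles in rad, forces in N, time in s.
With the tool pointing down it reaches from about 400 to 875 mm from the base axis. Payload 4.4 kg.
Tool frame: the origin (TCP) lies on the centre line of the jaws, within the pads' length; the fingertips stand 14 mm ahead of it and the grasp point (between the pads) lies 5 mm behind it; z points along the fingers, y is the line along which they close (so a half turn about z gives the same grasp; the last joint's range is limited). The gripper opens to 85 mm and grips with 20 to 120 N. Pads are 22 mm wide; open, the fingers measure 114 mm over their backs; the gripper's body (76 mm by 85 mm) begins 54 mm behind the grasp point. The pads swing forward as they close: fully open they stand 13 mm farther back than shut.
Start: joints at [1.104, 0.628, 0.038, 1.517, -0.027, 0.996, -0.02], TCP at [253.628, -598.49, 245.313] pointing down, gripper open.
Joint ranges: [-3.06, 3.06], [-0.37, 2.12], [-1.25, 1.32], [0.18, 2.47], [-1.1, 4.24], [0.23, 1.98], [-2.94, 2.94]. Speed limits (rad/s): [2.57, 2.57, 3.14, 3.14, 3.14, 3.14, 3.14].

## Interface

Orientations are given as [roll, pitch, yaw] about the fixed x, y, z axes, in that order (R = Rz(yaw) Ry(pitch) Rx(roll)).
In Python, from plant import manip gives the robot as it stands.
- The arm moves only by the tool servo_tool, never from a script. Its argument "plan" is a list of rows, each a list of 3 entries, a list of its own where there are three numbers: the opening, from 0 (shut) to 1 (fully open), then the shift along the tool's x, y, z in mm, then the turn, a rotation vector about the tool's x, y, z in degrees. A call has 1 to 20 rows; each row shifts and turns the commanded pose from where the row before left it, along the tool's axes as they then stand; what a row does not reach is not made up. A row lasts 1/10 s, in which the tool goes at most 50 mm and 8.59 degrees, less where a joint would pass 70% of its speed; a pose out of reach is approached as far as the arm can. A call is refused whole if a number of a shift passes 50 or a number of a turn 8.59, either way. A call with a gripper value outside its range is refused whole. The fingers move at their own pace and stop on an object; "newtons" is the grip in N (left out, the last holds). Time passes only in rows, so rows that do not move let the fingers close. It gives the time, the measured TCP pose, the force, the opening and the grip force at its end, in the units of the state.
- manip.get_obs(): the state, without advancing time (a new reading comes with each control period).
- manip.get_image(name): name is "side" or "top" or "wrist"; returns the picture (400x640x3 uint8, red, green, blue); there is no depth.
- manip.camera_params(name): a dict with "intrinsics" (3x3 intrinsics, pixels), "world_from_camera" (4x4, takes a point from camera to world coordinates); the wrist camera has in their place "hand_eye" (4x4, takes a point from camera to tool coordinates, whose origin is the TCP and whose axes are the flange's). Camera axes: x right, y down, z forward; pixel columns grow to the right and rows downward; lengths in mm; the calibration is good to about 2 mm. A picture is of the moment at which its call begins: read the wrist's pose just before it. camera_params takes no time and is no camera call.
- manip.job_done(): hands the job in; it is judged then, once.
The state is a dict: "clock": time; "joint_pos": joint angles; "qd": joint speeds; "effort": joint torques, N m; "eef_pos": TCP position; "tcp_rot": TCP orientation; "ft_force": force on the tool from outside, world axes, zero at the start; "ft_torque": the same for the moment, N m; "gripper_width": finger opening in mm; "grip_force": force on a finger pad.
Only numpy, scipy, OpenCV 4.12 (cv2) and the standard library are available. Lean on these libraries where they do the work, as an engineer would, in place of code of your own. Each camera call takes 0.05 s, during which the arm holds its last target. There are 200 camera calls.

## Working session

There is one attempt and no reset: what is moved stays moved. The work goes in short steps, Python scripts to look and compute and a tool call to move; the robot and the scene stay as the last step left them, time stands still between calls to the robot, and variables do not carry over. Pictures are saved under pics/ and viewed, at most 10 in all, crops included, and the job is handed in when it is done.

Besides the shell and the picture viewer there is one more tool, called after "Emit:" by a JSON object that holds its "name" and its "arguments", one argument or row to a line. servo_tool: Moves the arm, as the interface text tells. Its arguments: {"type":"object","properties":{"plan":{"type":"array"},"newtons":{"type":"number"}},"required":["plan"]}

```bash
mkdir -p pics; python3 - <<'E'
from plant import manip
import cv2,numpy as np
o=manip.get_obs();print(o)
for n in ["side","top"]:
    cv2.imwrite(f"pics/{n}0.png",manip.get_image(n)[:,:,::-1])
    p=manip.camera_params(n);print(n,p)
print(manip.camera_params("wrist"))
E
```

```text
{'clock': 0.0, 'joint_pos': array([ 1.104172  ,  0.62935654,  0.03839514,  1.51840283, -0.02703136,
        0.99631132, -0.01998159]), 'qd': array([-0.00028244,  0.00054351, -0.00020374,  0.00101716,  0.00088795,
       -0.00054809,  0.00021946]), 'effort': array([ 2.10761386e-04, -5.63398433e+01,  1.22640945e+00, -1.93445438e+01,
        1.10722653e-02,  1.02954419e-02, -1.09076844e-06]), 'eef_pos': array([ 253.43100024, -597.88142419,  244.37032879]), 'tcp_rot': array([-3.13963050e+00, -2.65105884e-05,  4.00862725e-01]), 'ft_force': array([ 0.32827989, -0.41889359,  0.27674062]), 'ft_torque': array([0.01266857, 0.00648587, 0.03988018]), 'grip_force': 0.0, 'gripper_width': 85.65869839803094}
side {'intrinsics': array([[434.60079646,   0.        , 322.77117912],
       [  0.        , 434.60079646, 191.18977318],
       [  0.        ,   0.        ,   1.        ]]), 'world_from_camera': array([[-9.90853454e-01, -4.69802631e-02,  1.26500145e-01,
         4.39770781e+02],
       [-1.33560773e-01,  4.75233666e-01, -8.69663430e-01,
         1.14817053e+03],
       [-1.92601111e-02, -8.7860
[... 500 characters left out ...]
01],
       [ 1.21798334e-02, -5.15421689e-02, -9.98596543e-01,
         1.72118395e+03],
       [ 0.00000000e+00,  0.00000000e+00,  0.00000000e+00,
         1.00000000e+00]])}
{'intrinsics': array([[329.10738556,   0.        , 315.96456819],
       [  0.        , 329.10738556, 198.01682505],
       [  0.        ,   0.        ,   1.        ]]), 'hand_eye': array([[-7.88710483e-04, -9.61763199e-01, -2.73881229e-01,
         7.07716431e+01],
       [ 9.99999426e-01, -9.57147344e-04,  4.81373117e-04,
         5.78076292e-01],
       [-7.25111640e-04, -2.73880692e-01,  9.61763402e-01,
        -1.29280026e+02],
       [ 0.00000000e+00,  0.00000000e+00,  0.00000000e+00,
         1.00000000e+00]])}
```

View pics/side0.png

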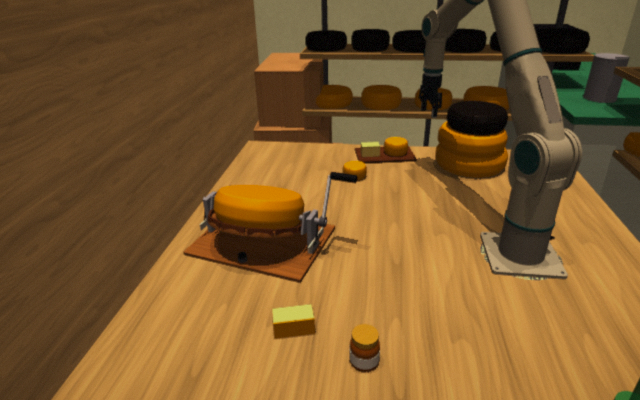

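View pics/top0.png

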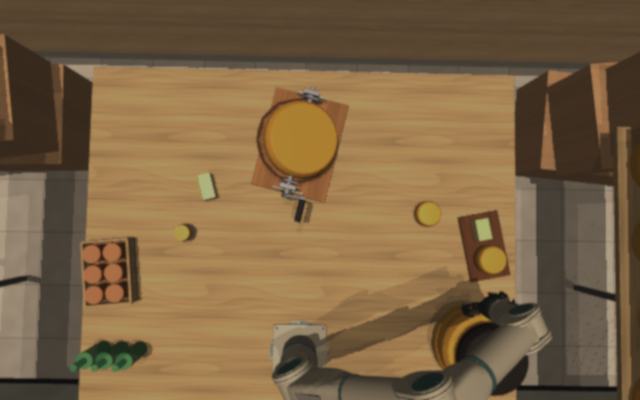

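Side: stand at about (260,235), grip at (343,177), wedge (293,321), jar (365,347), small cheese (354,170). Top: stand at (300,145), grip (300,210), wedge (207,186), jar (183,232), small cheese (428,213).

```bash
python3 - <<'E'
import cv2
a=cv2.imread("pics/top0.png")[75:225,235:365]
b=cv2.imread("pics/side0.png")[160:285,180:370]
cv2.imwrite("pics/tc.png",cv2.resize(a,None,fx=4,fy=4,interpolation=cv2.INTER_CUBIC))
cv2.imwrite("pics/sc.png",cv2.resize(b,None,fx=4,fy=4,interpolation=cv2.INTER_CUBIC))
E
```

```text
(no output)
```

View pics/tc.png

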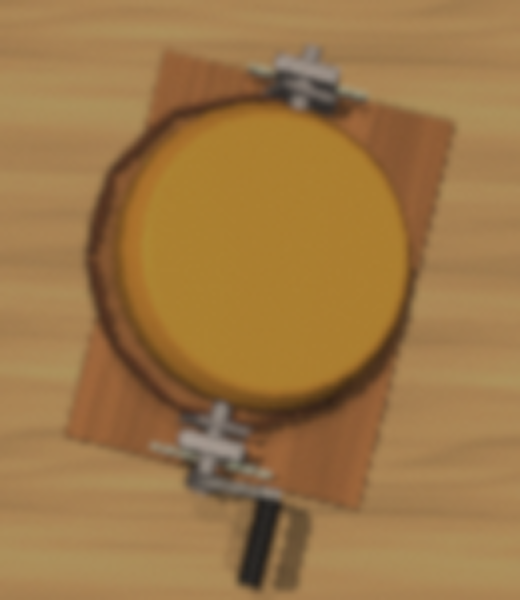

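View pics/sc.png

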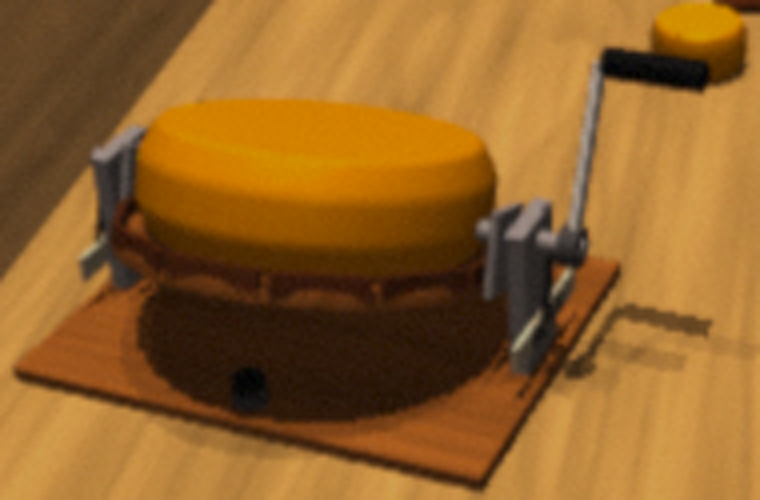

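Top crop (4x, offset 235,75): base corners (165,50),(455,122),(360,510),(66,437); grip from (267,502) to (250,588). Side crop (offset 180,160): base corners (18,374),(482,487),(618,265); grip axis (605,62) to (705,73).

```bash
cat >geo.py <<'E'
import numpy as np
from plant import manip
P={n:manip.camera_params(n) for n in("side","top")}
def proj(n,X):
    T=np.linalg.inv(P[n]["world_from_camera"]);K=P[n]["intrinsics"]
    c=np.atleast_2d(X)@T[:3,:3].T+T[:3,3];u=c@K.T;return u[:,:2]/u[:,2:]
def ray(n,uv):
    T=P[n]["world_from_camera"];d=T[:3,:3]@np.linalg.solve(P[n]["intrinsics"],[*uv,1]);return T[:3,3],d
def onz(n,uv,z):
    o,d=ray(n,uv);return o+d*(z-o[2])/d[2]
def tri(a,b):
    A=[];y=[]
    for n,uv in(("top",a),("side",b)):
        o,d=ray(n,uv);d/=np.linalg.norm(d);M=np.eye(3)-np.outer(d,d);A.append(M);y.append(M@o)
    s=np.linalg.lstsq(np.vstack(A),np.hstack(y),rcond=None);return s[0],s[1]
E
python3 - <<'E'
from geo import *
from scipy.optimize import least_squares
t=lambda *p:np.array(p)/4+[235,75]
s=lambda *p:np.array(p)/4+[180,160]
T=t((165,50),(455,122),(360,510),(66,437));S=s((18,374),(482,487),(618,265))
loc=np.array([[200,150,14],[200,-150,14],[-200,-150,14],[-200,150,14]])
# side: image left = far(+x),left(+y) side towards camera
ls=np.array([[200,150,14],[-200,150,14],[-200,-150,14]])
def W(p,L):
    c,si=np.cos(p[2]),np.sin(p[2]);return np.array(L)@np.array([[c,si,0],[-si,c,0],[0,0,1]])+[p[0],p[1],0]
gt=t((267,502),(250,588));gs=s((605,62),(705,73))
def G(p):
    a=p[3];return [[x,-140*np.sin(a),120+140*np.cos(a)] for x in(-220,-300)]
def f(p):return np.r_[(proj("top",W(p,loc))-T).ravel(),(proj("side",W(p,ls))-S).ravel(),(proj("top",W(p,G(p)))-gt).ravel(),(proj("side",W(p,G(p)))-gs).ravel()]
f0=lambda p:f([*p,-.35])[:14]
r0=least_squares(f0,[750,0,-.25]);print(r0.x,r0.fun.round(1))
def g(p):return f([*r0.x,p[0]])[14:]
r=least_squares(f,[*r0.x,-.5]);print(r.x,r.fun.round(1))
for i in(0,1):print(tri(gt[i],gs[i]),W(r.x,G(r.x))[i])
print("tri corners",[tri(T[i],S[j])[0].round(1) for i,j in((0,0),(3,1),(2,2))])
print("pivot",W(r.x,[[-260,0,120]]))
for n,tt,ss,h in(("jar",(183,232),(365,335),85),("sc",(428,213),(355,165),55),("wedge",(206,185),(293,313),50)):print(n,tri(tt,ss)[0].round(),onz("top",tt,h).round())
E
```

```text
[ 8.06417677e+02  1.40763936e+01 -2.27685045e-01] [-1.4 -0.1 -0.9  0.2 -1.3  0.5 -1.7  0.2 -1.5 -2.6  0.2 -3.   1.2 -2. ]
[ 8.08412697e+02  1.35589873e+01 -2.24350474e-01  5.03154326e-01] [-1.4 -0.5 -0.9 -0.5 -1.  -0.1 -1.5 -0.1 -2.1 -2.6 -0.2 -3.2  0.5 -2.3
  0.3 -0.1 -1.2  1.2  0.6 -0.8  1.5  0.2]
(array([579.53518374,  -2.30512367, 240.29346415]), array([2.1885772])) [578.9077097   -3.31190342 242.64923077]
(array([505.19333616,  10.68036082, 241.29079166]), array([0.06871409])) [500.91260451  14.48594946 242.64923077]
tri corners [array([1.0368e+03, 1.1000e+02, 5.0000e-01]), array([647.5, 200.5,  -1. ]), array([581.2, -92.6,   1.8])]
pivot [[554.92860523  71.4020092  120.        ]]
jar [455. 445.  71.] [458. 441.  85.]
sc [ 543. -489.   49.] [ 545. -488.   55.]
wedge [636. 370.  44.] [638. 369.  50.]
```

Emit:
{"name": "servo_tool", "arguments": {
  "plan": [
    [1, [0, 0, -20], [0, 0, 7.16]],
    [1, [0, 0, -20], [0, 0, 7.16]],
    [1, [0, 0, -20], [0, 0, 7.16]],
    [1, [0, 0, -20], [0, 0, 7.16]],
    [1, [0, 0, -20], [0, 0, 7.16]]
  ],
  "newtons": 40
}}

```text
clock: 0.6
eef_pos: [253.6, -598.1, 345.6]
tcp_rot: [-3.141, 0.001, -0.229]
ft_force: [0.6, -0.5, 0.1]
gripper_width: 85.3
grip_force: 0.0
```

Emit:
{"name": "servo_tool", "arguments": {
  "plan": [
    [1, [7, -32, 0], [0, 0, 0]],
    [1, [7, -32, 0], [0, 0, 0]],
    [1, [7, -32, 0], [0, 0, 0]],
    [1, [7, -32, 0], [0, 0, 0]],
    [1, [7, -32, 0], [0, 0, 0]],
    [1, [7, -32, 0], [0, 0, 0]],
    [1, [7, -32, 0], [0, 0, 0]],
    [1, [7, -32, 0], [0, 0, 0]],
    [1, [7, -32, 0], [0, 0, 0]],
    [1, [7, -32, 0], [0, 0, 0]],
    [1, [7, -32, 0], [0, 0, 0]],
    [1, [7, -32, 0], [0, 0, 0]],
    [1, [7, -32, 0], [0, 0, 0]],
    [1, [7, -32, 0], [0, 0, 0]],
    [1, [7, -32, 0], [0, 0, 0]],
    [1, [7, -32, 0], [0, 0, 0]],
    [1, [7, -32, 0], [0, 0, 0]],
    [1, [7, -32, 0], [0, 0, 0]],
    [1, [0, 0, 0], [0, 0, 0]],
    [1, [0, 0, 0], [0, 0, 0]]
  ]
}}

```text
clock: 2.6
eef_pos: [504.2, -64.5, 344.9]
tcp_rot: [3.141, 0.001, -0.222]
ft_force: [-0.5, -1.0, 0.9]
gripper_width: 85.1
grip_force: 0.0
```

Emit:
{"name": "servo_tool", "arguments": {
  "plan": [
    [1, [5, -19, 0], [0, 0, 0]],
    [1, [5, -19, 0], [0, 0, 0]],
    [1, [5, -19, 0], [0, 0, 0]],
    [1, [5, -19, 0], [0, 0, 0]],
    [1, [0, 0, 0], [0, 0, 0]]
  ]
}}

```text
clock: 3.1
eef_pos: [541.3, 6.0, 345.0]
tcp_rot: [-3.141, 0.0, -0.222]
ft_force: [-0.4, 0.7, -0.6]
gripper_width: 85.2
grip_force: 0.0
```

```bash
python3 - <<'E'
from plant import manip
import cv2,numpy as np
from scipy.spatial.transform import Rotation as R
o=manip.get_obs();print(o['eef_pos'],o['tcp_rot'])
cv2.imwrite("pics/w1.png",manip.get_image("wrist")[:,:,::-1])
p=manip.camera_params("wrist")
from geo import *
T=np.eye(4);T[:3,:3]=R.from_euler('xyz',o['tcp_rot']).as_matrix();T[:3,3]=o['eef_pos']
P["w"]=dict(intrinsics=p["intrinsics"],world_from_camera=T@p["hand_eye"])
print(proj("w",[[579,-3.3,242.6],[541,5,242.6],[501,14,242.6]]))
im=manip.get_image("side");cv2.imwrite("pics/side1.png",im[:,:,::-1])
E
```

```text
[541.27876151   6.00833966 345.02380025] [-3.14068623e+00  2.34944041e-04 -2.22228595e-01]
[[317.43490843 151.71263709]
 [317.7916814  204.56535022]
 [317.80151117 255.47055955]]
```

View pics/w1.png

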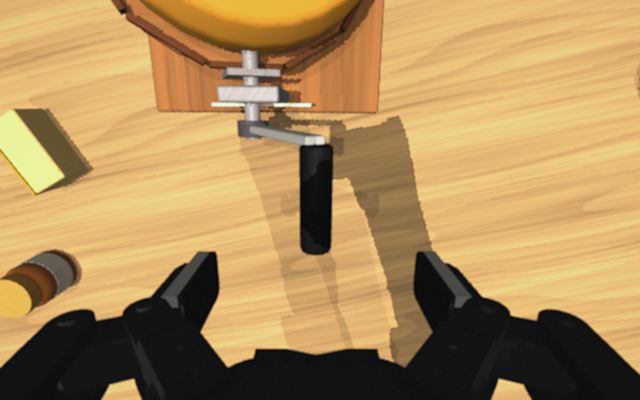

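View pics/side1.png

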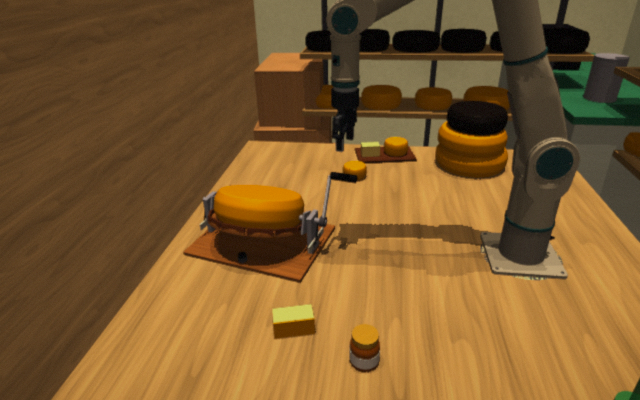

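Wrist view: grip runs (317,145)-(316,252), centred between the jaws, stem at the top; side view confirms hover above the grip with the wheel unobstructed. Descend and grip.

Emit:
{"name": "servo_tool", "arguments": {
  "plan": [
    [1, [0, 0, 27], [0, 0, 0]],
    [1, [0, 0, 27], [0, 0, 0]],
    [1, [0, 0, 27], [0, 0, 0]],
    [1, [0, 0, 27], [0, 0, 0]],
    [1, [0, 0, 0], [0, 0, 0]],
    [0, [0, 0, 0], [0, 0, 0]],
    [0, [0, 0, 0], [0, 0, 0]],
    [0, [0, 0, 0], [0, 0, 0]],
    [0, [0, 0, 0], [0, 0, 0]],
    [0, [0, 0, 0], [0, 0, 0]],
    [0, [0, 0, 0], [0, 0, 0]],
    [0, [0, 0, 0], [0, 0, 0]]
  ],
  "newtons": 40
}}

```text
clock: 4.4
eef_pos: [541.3, 4.3, 238.1]
tcp_rot: [3.141, -0.001, -0.224]
ft_force: [-0.8, -1.2, 5.8]
gripper_width: 22.9
grip_force: 39.2
```

```bash
cat >phi.py <<'E'
from geo import *
import cv2
ST=[808.4,13.6,-.2244]
c,s=np.cos(ST[2]),np.sin(ST[2]);RS=np.array([[c,-s,0],[s,c,0],[0,0,1]])
t=np.linspace(0,2*np.pi,241)
def sil(phi,prof):
    pts=np.vstack([np.c_[r*np.cos(t),r*np.sin(t),0*t+z] for r,z in prof])
    cr,sr=np.cos(-phi),np.sin(-phi);X=pts@np.array([[1,0,0],[0,cr,-sr],[0,sr,cr]]).T+[0,0,120]
    return proj("side",X@RS.T+[ST[0],ST[1],0])
def edges(im,cols):
    """subpixel top edge (wood->rind) and bottom edge (rind->dark) rows per column, by yellow score R-B... """
    f=cv2.GaussianBlur(im.astype(np.float32),(3,3),0.7)
    sc=f[:,:,1]-f[:,:,2]   # placeholder
    return f
E
python3 - <<'E'
from phi import *
im=cv2.imread("pics/side1.png")[:,:,::-1].astype(int)
for u in(225,255,285):
    print(u,[(v,*im[v,u]) for v in list(range(178,192))+list(range(212,250,2))])
prof=[(140,87),(140,0)]
p=sil(-.35,prof)
for u in(225,255,285):
    k=abs(p[:,0]-u)<2;print(u,p[k,1].min(),p[k,1].max())
E
```

```text
225 [(178, np.int64(199), np.int64(141), np.int64(66)), (179, np.int64(201), np.int64(145), np.int64(68)), (180, np.int64(200), np.int64(143), np.int64(68)), (181, np.int64(201), np.int64(143), np.int64(72)), (182, np.int64(202), np.int64(146), np.int64(71)), (183, np.int64(204), np.int64(147), np.int64(74)), (184, np.int64(203), np.int64(146), np.int64(68)), (185, np.int64(207), np.int64(145), np.int64(61)), (186, np.int64(210), np.int64(136), np.int64(28)), (187, np.int64(212), np.int64(131), np.int64(0)), (188, np.int64(213), np.int64(129), np.int64(0)), (189, np.int64(212), np.int64(130), np.int64(0)), (190, np.int64(213), np.int64(131), np.int64(0)), (191, np.int64(215), np.int64(135), np.int64(0)), (212, np.int64(149), np.int64(85), np.int64(0)), (214, np.int64(143), np.int64(79), np.int64(0)), (216, np.int64(110), np.int64(62), np.int64(2)), (218, np.int64(83), np.int64(45), np.int64(1)), (220, np.int64(74), np.int64(39), np.int64(0)), (222, np.int64(76), np.int64(40), np.int64(1)), (224, np.int64(67), np.int64(31), np.int64(15)), (226, np.int64(55), np.int64(24), np.int64(10)
[... 3235 characters left out ...]
, np.int64(72), np.int64(38), np.int64(0)), (228, np.int64(65), np.int64(29), np.int64(10)), (230, np.int64(43), np.int64(19), np.int64(9)), (232, np.int64(67), np.int64(32), np.int64(12)), (234, np.int64(77), np.int64(40), np.int64(15)), (236, np.int64(61), np.int64(33), np.int64(12)), (238, np.int64(46), np.int64(22), np.int64(5)), (240, np.int64(51), np.int64(27), np.int64(13)), (242, np.int64(48), np.int64(25), np.int64(8)), (244, np.int64(44), np.int64(22), np.int64(7)), (246, np.int64(43), np.int64(19), np.int64(5)), (248, np.int64(45), np.int64(23), np.int64(8))]
225 174.8699012662054 214.77086105609058
255 174.65443401395677 219.71444535327493
285 177.91685277489816 219.8245330397275
```

```bash
cat >phi.py <<'E'
from geo import *
import cv2,json,os
from scipy.optimize import least_squares,minimize_scalar
ST=[808.4,13.6,-.2244]
c,s=np.cos(ST[2]),np.sin(ST[2]);RS=np.array([[c,-s,0],[s,c,0],[0,0,1]])
t=np.linspace(0,2*np.pi,361)
COL=np.arange(222,294,3)
def ring(phi,r,z,off):
    X=np.c_[r*np.cos(t),r*np.sin(t),0*t+z];cr,sr=np.cos(-phi),np.sin(-phi)
    X=X@np.array([[1,0,0],[0,cr,-sr],[0,sr,cr]]).T+[0,0,120]
    return proj("side",X@RS.T+[ST[0],ST[1],0])+off
def ext(p,sgn):
    v=np.full(len(COL),np.inf)
    for a in(p,):
        up=a[np.argsort(a[:,0])]
        for i,u in enumerate(COL):
            k=abs(up[:,0]-u)<3
            v[i]=np.min(sgn*up[k,1]) if k.any() else np.inf
    return v
def model(phi,q):
    z0,b,h,du,dv=q;o=[du,dv]
    top=np.min([ext(ring(phi,140-b,z0+90,o),1),ext(ring(phi,140,z0+90-h,o),1)],0)
    bot=-ext(ring(phi,140-b,z0,o),-1)
    return top,bot
def edges(im):
    B=cv2.blur(im[:,:,2].astype(np.float32),(5,1));top=[];bot=[]
    for u in COL:
        col=B[:,u];v=210
        while v>150 and col[v-1]<25:v-=1      # first bright above
        thr=col[v-4:v-2].mean()/2
        w=v+2
        while col[w-1]<thr:w-=1
        top.append(w-1+(col[w-1]-thr)/(col[w-1]-col[w]+1e-6))
        w=208
        while w<275 and not(col[w]>6 and col[w+1]>6):w+=1
        bot.append(w-.5)
    return np.array(top),np.array(bot)
def phi(im,q):
    T,Bo=edges(im)
    f=lambda x:[T-model(x,q)[0],.5*(Bo-model(x,q)[1])]
    g=lambda w:minimize_scalar(lambda x:np.minimum(np.abs(np.hstack(f(x)[w])),3).sum(),bounds=(-.45,.45),method="bounded",options=dict(xatol=5e-4)).x
    return g(slice(0,2)),g(slice(0,1)),g(slice(1,2))
E
python3 - <<'E'
from phi import *
im=cv2.imread("pics/side1.png")[:,:,::-1]
T,B=edges(im);print(T.round(1),B)
def f(q):
    a,b=model(-.35,q);return np.r_[T-a,.5*(B-b),(q[0]+3)/3,(q[3]-.5)/1,(q[4]-2.5)/1,(q[1]-12)/6,(q[2]-15)/6]
r=least_squares(f,[-3,12,15,.5,2.5],loss="soft_l1");print(r.x,r.fun.round(1))
json.dump(list(r.x),open("q.json","w"))
print(phi(im,r.x))
from plant import manip
print(phi(manip.get_image("side"),r.x),phi(manip.get_image("side"),r.x))
E
```

```text
[186.7 185.8 185.3 184.8 184.5 184.4 184.3 184.3 184.3 184.3 184.3 184.3
 184.5 184.9 185.2 185.4 185.7 186.2 186.6 187.2 187.6 188.4 189.2 189.8] [221.5 222.5 223.5 223.5 224.5 224.5 225.5 226.5 226.5 227.5 227.5 227.5
 227.5 227.5 227.5 227.5 227.5 228.5 228.5 227.5 227.5 227.5 226.5 226.5]
[-6.08424826 23.95596583 15.          0.5         7.9947361 ] [ 0.   0.1  0.1 -0.  -0.1 -0.1 -0.1 -0.1 -0.1 -0.1 -0.1 -0.2 -0.2 -0.
  0.1  0.  -0.   0.2  0.2  0.4  0.3  0.6  0.7  0.8  0.5  0.2  0.2 -0.2
 -0.1 -0.4 -0.2  0.1 -0.2  0.2  0.  -0.1 -0.2 -0.3 -0.3 -0.4 -0.4  0.1
  0.2 -0.3 -0.2 -0.  -0.3 -0.1 -1.   0.   5.5  2.   0. ]
(np.float64(-0.3565136232210212), np.float64(-0.352252756371171), np.float64(-0.3594185336766562))
(np.float64(-0.35280832546206387), np.float64(-0.3530907430101005), np.float64(-0.34952752286150024)) (np.float64(-0.35559471543845195), np.float64(-0.35079045656489505), np.float64(-0.3614806011899036))
```

Emit:
{"name": "servo_tool", "arguments": {
  "plan": [
    [0, [0, -11, -5.5], [0, 0, 0]],
    [0, [0, -11, -4.5], [0, 0, 0]],
    [0, [0, -11, -3], [0, 0, 0]],
    [0, [0, -11, -2.5], [0, 0, 0]],
    [0, [0, -12, -1.5], [0, 0, 0]],
    [0, [0, -11, 0], [0, 0, 0]],
    [0, [0, 0, 0], [0, 0, 0]]
  ]
}}

```text
clock: 5.2
eef_pos: [556.8, 71.0, 255.3]
tcp_rot: [-3.142, -0.002, -0.223]
ft_force: [1.0, -2.8, 6.2]
gripper_width: 22.9
grip_force: 41.4
```

```bash
cat >step.py <<'E'
import sys
from phi import *
q=json.load(open("q.json"))
prm=dict(a=4.4,b=6.8,c=.45);lag=.04
if os.path.exists("prm.json"):prm=json.load(open("prm.json"))
a,b,cc=prm["a"],prm["b"],prm["c"]
S=json.load(open("S.json")) if os.path.exists("S.json") else None
# usage: step.py npics Nrows ref tau | y-shifts executed (tool mm)
npic,N,goal,rate=int(sys.argv[1]),int(sys.argv[2]),float(sys.argv[3]),float(sys.argv[4])
ex=json.loads(sys.argv[5])
o=manip.get_obs()
if S is None:S=dict(t=o["clock"],y=0.,x=[-.35,0,0],P=np.diag([1e-5,1e-6,.02]).tolist(),y_h=[[0,0.],[o["clock"],0.]],meas=[])
for d in ex:
    S["y_h"].append([S["y_h"][-1][0]+.1,S["y_h"][-1][1]-d])
yl=S["y_h"][-1][1]
x=np.array(S["x"]);P_=np.array(S["P"]);tk=S["t"]
def psi(t):
    h=np.array(S["y_h"]);return np.arcsin(np.interp(t-lag,h[:,0],h[:,1])/140)
dt=.005
F=np.eye(3)+dt*np.array([[0,1,0],[a,-cc,1],[0,0,0]])
Q=np.diag([1e-9,2e-5,3e-3])*dt*10
def adv(x,P_,t0,t1):
    n=int(round((t1-t0)/dt))
    for i in range(n):
        x=F@x;x[1]+=dt*b*psi(t0+i*dt)
        if x[0]<-.35:x[0]=-.35;x[1]=max(x[1],0);P_=np.diag([1e-5,1e-5,P_[2,2]])
        elif x[0]>.35:x[0]=.35;x[1]=min(x[1],0);P_=np.diag([1e-5,1e-5,P_[2,2]])
        else:P_=F@P_@F.T+Q
    return x,P_
for i in range(npic):
    tn=manip.get_obs()["clock"];im=manip.get_image("side");m=phi(im,q)
    x,P_=adv(x,P_,tk,tn);tk=tn
    inn=m[0]-x[0];R_=6e-3**2;K=P_[:,0]/(P_[0,0]+R_)
    x=x+K*inn;P_=P_-np.outer(K,P_[0])
    print(f"t{tn:.2f} phi {m[0]:.3f} top {m[1]:.3f} bot {m[2]:.3f} inn {inn:.3f} x {x.round(3)}")
    S["meas"].append([tn,*map(float,m)])
o=manip.get_obs();tn=o["clock"];x,P_=adv(x,P_,tk,tn);tk=tn
S["y_h"].append([tn,yl])
S.update(x=x.tolist(),P=P_.tolist(),t=tk);json.dump(S,open("S.json","w"))
e=o["eef_pos"];yy=(e[0]-554.9)*.2225+(e[1]-71.4)*.975
print("now",x.round(3),"psi cmd %.3f"%np.arcsin(yl/140),"tcp y %.1f ycmd %.1f z %.1f f"%(yy,yl,e[2]),o["ft_force"].round(1),"grip",round(o["grip_force"]),round(o["gripper_width"],1))
# plan
H=25;p0=np.arcsin(yl/140)
D=np.ones(H,bool);D[N]=False
def sim(dp):
    ps=np.r_[p0,p0+np.cumsum(dp*D)];X=x.copy();out=[]
    for k in range(H):
        for j in range(20):
            f=(k*.1+j*dt-lag)/.1;f=max(f,0)
            X=F@X;X[1]+=dt*b*np.interp(f,np.arange(H+1),ps)
        out.append(X[:2].copy())
    return np.array(out),ps
tt=.1*np.arange(1,H+1)
ref=goal+np.sign(x[0]-goal)*np.maximum(abs(x[0]-goal)-rate*tt,0)
ref=np.where(abs(x[0]-goal)<.05,goal+(x[0]-goal)*np.exp(-tt/.4),ref)
def res(dp):
    o_,ps=sim(dp);pe=-(a*goal+x[2])/b
    return np.r_[(o_[:,0]-ref)*10,o_[:,1]*.5*(tt>1.2),(o_[-1,0]-goal)*0,dp*2,(ps[-1]-pe)*0]
dp=least_squares(res,np.zeros(H),bounds=(-.25,.25)).x
X,ps=sim(dp);Y=140*np.sin(ps[:N+1]);Yr=np.r_[yl,np.round(Y[1:])]
Z=np.sqrt(140**2-Yr**2)
for k in range(N):print("[0,[0,%g,%g],[0,0,0]]"%(-(Yr[k+1]-Yr[k]),-round(2*(Z[k+1]-Z[k]))/2),"-> psi %.2f phi %.3f %.3f"%(ps[k+1],*X[k]))
E
python3 step.py 1 4 0 0.2 '[]'
```

```text
t5.20 phi -0.353 top -0.352 bot -0.358 inn -0.003 x [-0.351  0.     0.   ]
now [-0.35  -0.008  0.   ] psi cmd 0.000 tcp y -0.5 ycmd 0.0 z 255.2 f [-0.3 -2.1  6.7] grip 41 23.0
[0,[0,-35,4.5],[0,0,0]] -> psi 0.25 phi -0.358 -0.131
[0,[0,-32,12.5],[0,0,0]] -> psi 0.50 phi -0.371 -0.103
[0,[0,-13,8],[0,0,0]] -> psi 0.61 phi -0.374 0.071
[0,[0,28,-15],[0,0,0]] -> psi 0.38 phi -0.356 0.282
```

Emit:
{"name": "servo_tool", "arguments": {
  "plan": [
    [0, [0, -22, 1.5], [0, 0, 0]],
    [0, [0, -22, 5.5], [0, 0, 0]],
    [0, [0, 0, 0], [0, 0, 0]],
    [0, [0, 0, 0], [0, 0, 0]]
  ]
}}

```text
clock: 5.65
eef_pos: [566.5, 113.6, 248.2]
tcp_rot: [-3.14, -0.002, -0.223]
ft_force: [2.4, 0.6, 5.0]
gripper_width: 22.7
grip_force: 41.4
```

```bash
python3 step.py 3 3 0 0.15 '[-22,-22,0,0]'
```

```text
t5.65 phi -0.321 top -0.322 bot -0.310 inn 0.019 x [-0.332  0.157  0.173]
t5.70 phi -0.309 top -0.313 bot -0.306 inn 0.014 x [-0.317  0.235  0.306]
t5.75 phi -0.292 top -0.292 bot -0.287 inn 0.012 x [-0.299  0.317  0.41 ]
now [-0.282  0.375  0.41 ] psi cmd 0.320 tcp y 43.4 ycmd 44.0 z 248.2 f [2.8 0.6 5.6] grip 41 22.3
[0,[0,34,-6.5],[0,0,0]] -> psi 0.07 phi -0.239 0.470
[0,[0,35,2],[0,0,0]] -> psi -0.18 phi -0.193 0.430
[0,[0,9,2],[0,0,0]] -> psi -0.24 phi -0.157 0.264
```

Emit:
{"name": "servo_tool", "arguments": {
  "plan": [
    [0, [0, 34, -6.5], [0, 0, 0]],
    [0, [0, 30, 1], [0, 0, 0]],
    [0, [0, 0, 0], [0, 0, 0]]
  ]
}}

```text
clock: 6.1
eef_pos: [550.9, 46.9, 253.6]
tcp_rot: [3.141, -0.001, -0.23]
ft_force: [-0.5, -0.2, 12.5]
gripper_width: 22.7
grip_force: 41.4
```

```bash
python3 step.py 3 3 0 0.2 '[34,30,0]'
```

```text
t6.10 phi -0.210 top -0.212 bot -0.207 inn -0.055 x [-0.207  0.107  0.117]
t6.15 phi -0.215 top -0.225 bot -0.211 inn -0.012 x [-0.21  -0.01   0.071]
t6.20 phi -0.237 top -0.240 bot -0.230 inn -0.024 x [-0.224 -0.148 -0.022]
now [-0.234 -0.244 -0.022] psi cmd -0.143 tcp y -22.4 ycmd -20.0 z 254.0 f [-0.6 -3.8 11.9] grip 41 22.7
[0,[0,-35,-0.5],[0,0,0]] -> psi 0.11 phi -0.267 -0.409
[0,[0,-34,8],[0,0,0]] -> psi 0.36 phi -0.310 -0.433
[0,[0,-31,16.5],[0,0,0]] -> psi 0.61 phi -0.349 -0.308
```

Emit:
{"name": "servo_tool", "arguments": {
  "plan": [
    [0, [0, -48, 1.5], [0, 0, 0]],
    [0, [0, -45, 17.5], [0, 0, 0]],
    [0, [0, 0, 0], [0, 0, 0]]
  ]
}}

```text
clock: 6.55
eef_pos: [573.9, 146.8, 232.1]
tcp_rot: [-3.139, -0.003, -0.217]
ft_force: [5.3, 0.4, 2.4]
gripper_width: 22.9
grip_force: 42.8
```

```bash
python3 step.py 2 3 0 0.2 '[-48,-45,0]'; cat > fit.py <<'E'
import json,numpy as np,sys
from scipy.optimize import least_squares
S=json.load(open("S.json"));h=np.array(S["y_h"]);M=np.array(S["meas"])
t0=float(sys.argv[1]) if len(sys.argv)>1 else 0
def sim(p,M,x0):
    a,b,lag,off=p;dt=.005;x,v=x0;t=M[0,0];o=[]
    for m in M:
        while t<m[0]-1e-6:
            ps=np.arcsin(np.interp(t-lag,h[:,0],h[:,1])/140)+off
            v+=dt*(a*x-.45*v+b*ps);x+=dt*v;t+=dt
            if x<-.35:x=-.35;v=max(v,0)
        o.append(x)
    return np.array(o)
K=M[M[:,0]>=t0]
first=t0==0
def r(z):
    p=z[:4];x0=(-.35,0) if first else z[4:6]
    return np.r_[(sim(p,K,x0)-K[:,1])/.006,(z[0]-4.4)/1.5,(z[1]-6.8)/.7,(z[2]-.04)/.03,(z[3])/.02]
s=least_squares(r,[4.4,6.8,.04,0,K[0,1],0],x_scale=[1,1,.02,.02,.01,.1],diff_step=1e-3)
print(s.x.round(3),(s.fun*.006)[:-4].round(3))
E
python3 fit.py
```

```text
t6.55 phi -0.346 top -0.347 bot -0.347 inn -0.014 x [-0.345 -0.185 -0.096]
t6.60 phi -0.331 top -0.330 bot -0.329 inn 0.019 x [-0.346  0.032 -0.096]
now [-0.342  0.136 -0.096] psi cmd 0.549 tcp y 75.9 ycmd 73.0 z 233.4 f [4.7 2.1 0.7] grip 42 22.8
[0,[0,32,-14.5],[0,0,0]] -> psi 0.30 phi -0.319 0.315
[0,[0,32,-6],[0,0,0]] -> psi 0.07 phi -0.285 0.349
[0,[0,1,0],[0,0,0]] -> psi 0.05 phi -0.253 0.265
[ 4.602  8.105 -0.019 -0.013 -0.353  0.   ] [ 0.003 -0.002 -0.002 -0.004 -0.004 -0.005  0.004  0.006 -0.004]
```

```bash
echo '{"a":4.6,"b":8.1,"c":0.45}'>prm.json; sed -i 's/lag=.04/lag=-.01/; s/2e-5,3e-3/2e-5,1e-3/' step.py
sed -i 's/^ref=goal.*/ref=goal+(x[0]-goal)*np.exp(-tt\/rate)/; s/^ref=np.where.*//; s/(o_\[:,0\]-ref)\*10,o_\[:,1\]\*.5\*(tt>1.2)/(o_[:,0]-ref)*10,(o_[:,1]+(ref-goal)\/rate)*2/' step.py
python3 - <<'E'
import json
S=json.load(open("S.json"));S["x"]=[-.325,.27,-.1];S["P"]=[[6e-5,1e-4,0],[1e-4,3e-3,0],[0,0,.02]];json.dump(S,open("S.json","w"))
E
python3 step.py 0 3 0 0.6 '[]'
```

```text
now [-0.325  0.27  -0.1  ] psi cmd 0.549 tcp y 75.9 ycmd 73.0 z 233.4 f [4.7 2.1 0.7] grip 42 22.8
[0,[0,31,-14],[0,0,0]] -> psi 0.30 phi -0.289 0.432
[0,[0,24,-5.5],[0,0,0]] -> psi 0.13 phi -0.244 0.444
[0,[0,12,-1],[0,0,0]] -> psi 0.04 phi -0.202 0.378
```

Emit:
{"name": "servo_tool", "arguments": {
  "plan": [
    [0, [0, 31, -14], [0, 0, 0]],
    [0, [0, 24, -5.5], [0, 0, 0]],
    [0, [0, 12, -1], [0, 0, 0]]
  ]
}}

```text
clock: 6.95
eef_pos: [557.7, 77.2, 255.9]
tcp_rot: [-3.138, -0.002, -0.225]
ft_force: [3.0, 3.1, 0.3]
gripper_width: 22.7
grip_force: 41.9
```

```bash
python3 step.py 2 3 0 0.6 '[31,24,12]'
```

```text
t6.95 phi -0.119 top -0.121 bot -0.117 inn 0.084 x [-0.125  0.625  0.052]
t7.00 phi -0.099 top -0.101 bot -0.098 inn -0.005 x [-0.097  0.595  0.036]
now [-0.067  0.581  0.036] psi cmd 0.043 tcp y 5.6 ycmd 6.0 z 255.6 f [1.6 2.7 8.7] grip 43 22.6
[0,[0,35,3],[0,0,0]] -> psi -0.21 phi -0.014 0.460
[0,[0,27,8.5],[0,0,0]] -> psi -0.41 phi 0.021 0.190
[0,[0,-34,-10],[0,0,0]] -> psi -0.16 phi 0.028 -0.013
```

Emit:
{"name": "servo_tool", "arguments": {
  "plan": [
    [0, [0, 35, 3], [0, 0, 0]],
    [0, [0, 20, 5.5], [0, 0, 0]],
    [0, [0, -29, -7.5], [0, 0, 0]]
  ]
}}

```text
clock: 7.35
eef_pos: [549.2, 41.3, 252.3]
tcp_rot: [3.132, 0.003, -0.235]
ft_force: [-0.6, -7.4, 7.9]
gripper_width: 23.0
grip_force: 43.3
```

```bash
python3 step.py 2 3 0 0.6 '[35,20,-29]';python3 fit.py
```

```text
t7.35 phi -0.032 top -0.028 bot -0.040 inn -0.065 x [-0.028 -0.193 -0.293]
t7.40 phi -0.044 top -0.038 bot -0.047 inn -0.005 x [-0.042 -0.28  -0.312]
now [-0.058 -0.358 -0.312] psi cmd -0.143 tcp y -19.8 ycmd -20.0 z 254.0 f [ 0.1 -3.8 10.5] grip 44 22.9
[0,[0,-35,-0.5],[0,0,0]] -> psi 0.11 phi -0.097 -0.406
[0,[0,-34,8],[0,0,0]] -> psi 0.36 phi -0.133 -0.272
[0,[0,-11,4.5],[0,0,0]] -> psi 0.45 phi -0.149 -0.031
[ 3.207e+00  5.417e+00  4.000e-02 -3.000e-03 -3.530e-01  0.000e+00] [ 0.003 -0.018 -0.024 -0.033 -0.053 -0.049 -0.033  0.003 -0.002 -0.052
 -0.046  0.01   0.025]
```

Emit:
{"name": "servo_tool", "arguments": {
  "plan": [
    [0, [0, -45, 1], [0, 0, 0]],
    [0, [0, -20, 5], [0, 0, 0]],
    [0, [0, 0, 0], [0, 0, 0]]
  ]
}}

```text
clock: 7.75
eef_pos: [566.6, 117.8, 247.1]
tcp_rot: [-3.14, -0.001, -0.219]
ft_force: [1.7, 1.6, 8.9]
gripper_width: 22.9
grip_force: 43.5
```

```bash
sed -i 's/lag=-.01/lag=.035/' step.py; python3 step.py 2 3 0 0.6 '[-45,-20,0]';python3 - <<'E'
import json,numpy as np
from scipy.optimize import least_squares
S=json.load(open("S.json"));h=np.array(S["y_h"]);M=np.array(S["meas"])
segs=[(5.2,6.25),(6.55,9)]
def run(z,out=False):
    a,b,lag,off=z[:4];r=[]
    for i,(s,e) in enumerate(segs):
        K=M[(M[:,0]>=s)&(M[:,0]<=e)];x,v=(-.35,0) if i==0 else z[4:6];t=K[0,0];dt=.005
        for m in K:
            while t<m[0]-1e-6:
                v+=dt*(a*x-.45*v+b*(np.arcsin(np.interp(t-lag,h[:,0],h[:,1])/140)+off));x+=dt*v;t+=dt
                if x<-.35:x=-.35;v=max(v,0)
            r.append(x-m[1])
    r=np.array(r)
    return r
f=lambda z:np.r_[run(z)/.006,(z[0]-4.4)/2,(z[1]-6.8)/2,(z[2]-.035)/.02,z[3]/.03]
for st in([4.4,6.8,.035,0,-.345,.1],[5,8,.02,0,-.345,.2]):
    s=least_squares(f,st,x_scale=[1,1,.02,.02,.01,.1],diff_step=1e-3,loss="soft_l1")
    print(s.cost,s.x.round(3),run(s.x).round(3))
h_=0
E
```

```text
t7.75 phi -0.127 top -0.127 bot -0.128 inn 0.049 x [-0.131 -0.07  -0.121]
t7.80 phi -0.117 top -0.124 bot -0.117 inn 0.015 x [-0.124  0.057 -0.079]
now [-0.119  0.156 -0.079] psi cmd 0.327 tcp y 46.5 ycmd 45.0 z 247.6 f [2.  2.7 5.7] grip 43 22.7
[0,[0,34,-7],[0,0,0]] -> psi 0.08 phi -0.095 0.312
[0,[0,32,1],[0,0,0]] -> psi -0.15 phi -0.063 0.294
[0,[0,-10,-1],[0,0,0]] -> psi -0.08 phi -0.040 0.154
4.411296586252994 [ 4.908  8.998 -0.026 -0.026 -0.345  0.203] [ 0.003  0.001  0.002  0.002  0.    -0.004  0.002  0.002  0.    -0.008
 -0.     0.002  0.001  0.002 -0.002]
4.4112961049837365 [ 4.909  8.999 -0.026 -0.025 -0.345  0.203] [ 0.003  0.001  0.002  0.002  0.    -0.004  0.002  0.002  0.    -0.008
 -0.     0.002  0.001  0.002 -0.002]
```

```bash
echo '{"a":4.9,"b":9.0,"c":0.45}'>prm.json; sed -i 's/lag=.035/lag=-.026/; s/2e-5,1e-3/2e-5,3e-4/' step.py
python3 - <<'E'
import json,numpy as np
S=json.load(open("S.json"));h=np.array(S["y_h"])
a,b,lag,off=4.909,9,-.026,-.0255;x,v,t=-.345,.203,6.55
while t<S["t"]-1e-6:
    v+=.005*(a*x-.45*v+b*(np.arcsin(np.interp(t-lag,h[:,0],h[:,1])/140)+off));x+=.005*v;t+=.005
    if x<-.35:x=-.35;v=max(v,0)
print(x,v);S["x"]=[x,v,b*off];S["P"]=[[2e-5,3e-5,0],[3e-5,1e-3,0],[0,0,.005]];json.dump(S,open("S.json","w"))
E
python3 step.py 0 4 0 0.6 '[]'
```

```text
-0.10812807778241917 0.27111191986246863
now [-0.108  0.271 -0.229] psi cmd 0.327 tcp y 46.5 ycmd 45.0 z 247.6 f [2.  2.7 5.7] grip 43 22.7
[0,[0,34,-7],[0,0,0]] -> psi 0.08 phi -0.077 0.318
[0,[0,29,0.5],[0,0,0]] -> psi -0.13 phi -0.050 0.192
[0,[0,-8,-1],[0,0,0]] -> psi -0.07 phi -0.038 0.063
[0,[0,-14,-0.5],[0,0,0]] -> psi 0.03 phi -0.034 0.020
```

Emit:
{"name": "servo_tool", "arguments": {
  "plan": [
    [0, [0, 34, -7], [0, 0, 0]],
    [0, [0, 29, 0.5], [0, 0, 0]],
    [0, [0, -8, -1], [0, 0, 0]],
    [0, [0, -14, -0.5], [0, 0, 0]]
  ]
}}

```text
clock: 8.25
eef_pos: [555.4, 69.5, 255.5]
tcp_rot: [3.136, 0.002, -0.229]
ft_force: [0.8, -3.4, 1.2]
gripper_width: 22.8
grip_force: 42.5
```

```bash
python3 step.py 2 4 0 0.6 '[34,29,-8,-14]'
```

```text
t8.25 phi -0.045 top -0.038 bot -0.048 inn -0.011 x [-0.043 -0.006 -0.245]
t8.30 phi -0.045 top -0.038 bot -0.047 inn -0.001 x [-0.044 -0.017 -0.246]
now [-0.045 -0.027 -0.246] psi cmd 0.029 tcp y 2.2 ycmd 4.0 z 255.5 f [-0.4 -4.4  8. ] grip 43 22.7
[0,[0,-13,1],[0,0,0]] -> psi 0.12 phi -0.047 0.012
[0,[0,3,-0.5],[0,0,0]] -> psi 0.10 phi -0.043 0.061
[0,[0,6,-0.5],[0,0,0]] -> psi 0.06 phi -0.036 0.077
[0,[0,4,0],[0,0,0]] -> psi 0.03 phi -0.029 0.066
```

Model is now accurate; balanced near level. Longer cycles.

Emit:
{"name": "servo_tool", "arguments": {
  "plan": [
    [0, [0, -13, 1], [0, 0, 0]],
    [0, [0, 3, -0.5], [0, 0, 0]],
    [0, [0, 6, -0.5], [0, 0, 0]],
    [0, [0, 4, 0], [0, 0, 0]]
  ]
}}

```text
clock: 8.75
eef_pos: [556.7, 75.2, 255.3]
tcp_rot: [-3.139, 0.0, -0.224]
ft_force: [2.1, 3.1, 2.3]
gripper_width: 22.7
grip_force: 43.0
```

```bash
python3 step.py 2 5 0 0.5 '[-13,3,6,4]'
```

```text
t8.75 phi -0.051 top -0.050 bot -0.053 inn -0.022 x [-0.05   0.    -0.303]
t8.80 phi -0.050 top -0.050 bot -0.052 inn 0.000 x [-0.05  -0.014 -0.303]
now [-0.051 -0.028 -0.303] psi cmd 0.029 tcp y 3.4 ycmd 4.0 z 255.4 f [1.6 3.1 0.2] grip 43 22.8
[0,[0,-17,1.5],[0,0,0]] -> psi 0.15 phi -0.052 0.018
[0,[0,4,-0.5],[0,0,0]] -> psi 0.12 phi -0.048 0.075
[0,[0,7,-0.5],[0,0,0]] -> psi 0.07 phi -0.039 0.095
[0,[0,5,-0.5],[0,0,0]] -> psi 0.04 phi -0.030 0.084
[0,[0,1,0],[0,0,0]] -> psi 0.03 phi -0.022 0.063
```

Emit:
{"name": "servo_tool", "arguments": {
  "plan": [
    [0, [0, -18, 1.5], [0, 0, 0]],
    [0, [0, 4, -0.5], [0, 0, 0]],
    [0, [0, 7, -0.5], [0, 0, 0]],
    [0, [0, 5, -0.5], [0, 0, 0]],
    [0, [0, 0, 0], [0, 0, 0]]
  ]
}}

```text
clock: 9.35
eef_pos: [556.7, 75.1, 255.9]
tcp_rot: [-3.141, 0.0, -0.225]
ft_force: [0.8, 2.6, 4.9]
gripper_width: 22.5
grip_force: 42.7
```

```bash
python3 step.py 2 5 0 0.5 '[-18,4,7,5,0]'
```

```text
t9.35 phi -0.022 top -0.021 bot -0.022 inn -0.008 x [-0.021  0.086 -0.318]
t9.40 phi -0.024 top -0.016 bot -0.036 inn -0.007 x [-0.021  0.071 -0.328]
now [-0.018  0.068 -0.328] psi cmd 0.043 tcp y 4.3 ycmd 6.0 z 255.8 f [-0.1  2.5  4.5] grip 43 22.6
[0,[0,4,0],[0,0,0]] -> psi 0.01 phi -0.012 0.045
[0,[0,-1,0],[0,0,0]] -> psi 0.02 phi -0.008 0.022
[0,[0,-1,0],[0,0,0]] -> psi 0.03 phi -0.007 0.010
[0,[0,-1,0],[0,0,0]] -> psi 0.04 phi -0.006 0.006
[0,[0,-1,0],[0,0,0]] -> psi 0.04 phi -0.006 0.006
```

Emit:
{"name": "servo_tool", "arguments": {
  "plan": [
    [0, [0, 3, 0], [0, 0, 0]],
    [0, [0, -1, 0], [0, 0, 0]],
    [0, [0, -1, 0], [0, 0, 0]],
    [0, [0, -1, 0], [0, 0, 0]],
    [0, [0, 0, 0], [0, 0, 0]]
  ]
}}

```text
clock: 9.95
eef_pos: [556.8, 75.6, 255.8]
tcp_rot: [3.141, 0.0, -0.224]
ft_force: [-1.2, 2.0, 5.7]
gripper_width: 22.5
grip_force: 42.8
```

```bash
python3 step.py 2 5 0 0.5 '[3,-1,-1,-1,0]'
```

```text
t9.95 phi -0.013 top -0.006 bot -0.022 inn -0.015 x [-0.013 -0.004 -0.353]
t10.00 phi -0.013 top -0.007 bot -0.022 inn 0.000 x [-0.013 -0.005 -0.353]
now [-0.013 -0.007 -0.353] psi cmd 0.043 tcp y 4.5 ycmd 6.0 z 255.8 f [-0.2  2.6  6.2] grip 43 22.6
[0,[0,-3,0],[0,0,0]] -> psi 0.07 phi -0.013 0.006
[0,[0,1,0],[0,0,0]] -> psi 0.06 phi -0.012 0.020
[0,[0,1,0],[0,0,0]] -> psi 0.05 phi -0.010 0.024
[0,[0,1,0],[0,0,0]] -> psi 0.04 phi -0.007 0.021
[0,[0,1,0],[0,0,0]] -> psi 0.04 phi -0.006 0.015
```

Emit:
{"name": "servo_tool", "arguments": {
  "plan": [
    [0, [0, -2, 0], [0, 0, 0]],
    [0, [0, 0, 0], [0, 0, 0]],
    [0, [0, 1, 0], [0, 0, 0]],
    [0, [0, 1, 0], [0, 0, 0]],
    [0, [0, 0, 0], [0, 0, 0]],
    [0, [0, 0, 0], [0, 0, 0]]
  ]
}}

```text
clock: 10.65
eef_pos: [556.7, 75.5, 255.8]
tcp_rot: [3.141, 0.0, -0.224]
ft_force: [-1.0, 1.9, 6.1]
gripper_width: 22.7
grip_force: 42.9
```

```bash
python3 step.py 2 6 0 0.5 '[-2,0,1,1,0,0]'
```

```text
t10.65 phi -0.009 top -0.007 bot -0.016 inn -0.001 x [-0.009  0.006 -0.354]
t10.70 phi -0.012 top -0.008 bot -0.021 inn -0.003 x [-0.011  0.001 -0.357]
now [-0.011  0.    -0.357] psi cmd 0.043 tcp y 4.4 ycmd 6.0 z 255.8 f [0.7 1.9 6. ] grip 43 22.3
[0,[0,-2,0],[0,0,0]] -> psi 0.06 phi -0.010 0.008
[0,[0,1,0],[0,0,0]] -> psi 0.05 phi -0.009 0.016
[0,[0,1,0],[0,0,0]] -> psi 0.05 phi -0.007 0.018
[0,[0,-0,0],[0,0,0]] -> psi 0.04 phi -0.006 0.015
[0,[0,1,0],[0,0,0]] -> psi 0.04 phi -0.004 0.012
[0,[0,-0,0],[0,0,0]] -> psi 0.04 phi -0.003 0.008
```

It sits still (bearing stiction). Just hold for 0.8 s and check.

Emit:
{"name": "servo_tool", "arguments": {
  "plan": [
    [0, [0, 0, 0], [0, 0, 0]],
    [0, [0, 0, 0], [0, 0, 0]],
    [0, [0, 0, 0], [0, 0, 0]],
    [0, [0, 0, 0], [0, 0, 0]],
    [0, [0, 0, 0], [0, 0, 0]],
    [0, [0, 0, 0], [0, 0, 0]],
    [0, [0, 0, 0], [0, 0, 0]]
  ]
}}

```text
clock: 11.45
eef_pos: [556.7, 75.5, 255.8]
tcp_rot: [3.141, 0.0, -0.224]
ft_force: [-0.9, 1.9, 6.3]
gripper_width: 22.6
grip_force: 42.9
```

```bash
python3 step.py 2 6 0 0.5 '[0,0,0,0,0,0,0]'
```

```text
t11.45 phi -0.015 top -0.007 bot -0.032 inn 0.002 x [-0.015 -0.017 -0.356]
t11.50 phi -0.013 top -0.006 bot -0.022 inn 0.003 x [-0.015 -0.014 -0.353]
now [-0.015 -0.016 -0.353] psi cmd 0.043 tcp y 4.4 ycmd 6.0 z 255.8 f [-0.4  2.6  5.9] grip 43 22.4
[0,[0,-5,0.5],[0,0,0]] -> psi 0.08 phi -0.016 0.003
[0,[0,1,0],[0,0,0]] -> psi 0.07 phi -0.015 0.024
[0,[0,3,0],[0,0,0]] -> psi 0.05 phi -0.012 0.030
[0,[0,2,0],[0,0,0]] -> psi 0.04 phi -0.009 0.027
[0,[0,-0,0],[0,0,0]] -> psi 0.04 phi -0.007 0.020
[0,[0,-0,0],[0,0,0]] -> psi 0.04 phi -0.005 0.014
```

Emit:
{"name": "servo_tool", "arguments": {
  "plan": [
    [0, [0, 0, 0], [0, 0, 0]],
    [0, [0, 0, 0], [0, 0, 0]],
    [0, [0, 0, 0], [0, 0, 0]],
    [0, [0, 0, 0], [0, 0, 0]],
    [0, [0, 0, 0], [0, 0, 0]],
    [0, [0, 0, 0], [0, 0, 0]],
    [0, [0, 0, 0], [0, 0, 0]],
    [0, [0, 0, 0], [0, 0, 0]],
    [0, [0, 0, 0], [0, 0, 0]]
  ]
}}

```text
clock: 12.45
eef_pos: [556.7, 75.5, 255.8]
tcp_rot: [3.141, 0.0, -0.224]
ft_force: [0.1, 2.4, 6.3]
gripper_width: 23.0
grip_force: 42.9
```

```bash
python3 step.py 2 6 0 0.5 '[0,0,0,0,0,0,0,0,0]'
```

```text
t12.45 phi -0.012 top -0.007 bot -0.022 inn 0.044 x [-0.013  0.002 -0.318]
t12.50 phi -0.018 top -0.006 bot -0.030 inn -0.005 x [-0.016 -0.005 -0.323]
now [-0.016 -0.006 -0.323] psi cmd 0.043 tcp y 4.4 ycmd 6.0 z 255.8 f [-0.3  1.3  6.3] grip 43 22.5
[0,[0,-4,0],[0,0,0]] -> psi 0.07 phi -0.016 0.009
[0,[0,2,0],[0,0,0]] -> psi 0.06 phi -0.014 0.024
[0,[0,2,0],[0,0,0]] -> psi 0.04 phi -0.011 0.028
[0,[0,1,0],[0,0,0]] -> psi 0.04 phi -0.009 0.024
[0,[0,-0,0],[0,0,0]] -> psi 0.03 phi -0.007 0.018
[0,[0,-0,0],[0,0,0]] -> psi 0.03 phi -0.005 0.013
```

Still motionless; hold on past six seconds.

Emit:
{"name": "servo_tool", "arguments": {
  "plan": [
    [0, [0, 0, 0], [0, 0, 0]],
    [0, [0, 0, 0], [0, 0, 0]],
    [0, [0, 0, 0], [0, 0, 0]],
    [0, [0, 0, 0], [0, 0, 0]],
    [0, [0, 0, 0], [0, 0, 0]],
    [0, [0, 0, 0], [0, 0, 0]],
    [0, [0, 0, 0], [0, 0, 0]],
    [0, [0, 0, 0], [0, 0, 0]],
    [0, [0, 0, 0], [0, 0, 0]],
    [0, [0, 0, 0], [0, 0, 0]],
    [0, [0, 0, 0], [0, 0, 0]]
  ]
}}

```text
clock: 13.65
eef_pos: [556.7, 75.5, 255.8]
tcp_rot: [3.141, 0.0, -0.224]
ft_force: [-0.8, 2.3, 6.7]
gripper_width: 22.6
grip_force: 42.9
```

```bash
python3 step.py 1 6 0 0.5 '[0,0,0,0,0,0,0,0,0,0,0]'
```

```text
t13.65 phi -0.016 top -0.006 bot -0.022 inn 0.023 x [-0.016 -0.001 -0.31 ]
now [-0.016 -0.001 -0.31 ] psi cmd 0.043 tcp y 4.4 ycmd 6.0 z 255.8 f [0.2 1.1 7.3] grip 43 22.9
[0,[0,-3,0],[0,0,0]] -> psi 0.06 phi -0.015 0.012
[0,[0,1,0],[0,0,0]] -> psi 0.05 phi -0.014 0.024
[0,[0,2,0],[0,0,0]] -> psi 0.04 phi -0.011 0.026
[0,[0,1,0],[0,0,0]] -> psi 0.03 phi -0.009 0.023
[0,[0,-0,0],[0,0,0]] -> psi 0.03 phi -0.007 0.017
[0,[0,-0,0],[0,0,0]] -> psi 0.03 phi -0.005 0.012
```

Emit:
{"name": "servo_tool", "arguments": {
  "plan": [
    [0, [0, 0, 0], [0, 0, 0]],
    [0, [0, 0, 0], [0, 0, 0]],
    [0, [0, 0, 0], [0, 0, 0]],
    [0, [0, 0, 0], [0, 0, 0]],
    [0, [0, 0, 0], [0, 0, 0]],
    [0, [0, 0, 0], [0, 0, 0]],
    [0, [0, 0, 0], [0, 0, 0]],
    [0, [0, 0, 0], [0, 0, 0]]
  ]
}}

```text
clock: 14.5
eef_pos: [556.7, 75.5, 255.8]
tcp_rot: [3.141, 0.0, -0.224]
ft_force: [0.3, 2.5, 6.4]
gripper_width: 22.4
grip_force: 42.9
```

```bash
python3 step.py 1 6 0 0.5 '[0,0,0,0,0,0,0,0]'
```

```text
t14.50 phi -0.009 top -0.007 bot -0.021 inn 0.009 x [-0.009  0.017 -0.303]
now [-0.008  0.018 -0.303] psi cmd 0.043 tcp y 4.4 ycmd 6.0 z 255.8 f [-1.4  2.1  7.3] grip 43 22.6
[0,[0,1,0],[0,0,0]] -> psi 0.03 phi -0.006 0.016
[0,[0,1,0],[0,0,0]] -> psi 0.03 phi -0.005 0.011
[0,[0,-1,0],[0,0,0]] -> psi 0.03 phi -0.004 0.007
[0,[0,-0,0],[0,0,0]] -> psi 0.03 phi -0.003 0.005
[0,[0,-0,0],[0,0,0]] -> psi 0.03 phi -0.003 0.004
[0,[0,-0,0],[0,0,0]] -> psi 0.03 phi -0.002 0.004
```

```bash
python3 - <<'E'
import json
S=json.load(open("S.json"));S["x"]=[-.012,0,-.31];S["P"]=[[1e-5,0,0],[0,1e-5,0],[0,0,.003]];json.dump(S,open("S.json","w"))
E
sed 's/^ref=goal.*/ref=np.minimum(x[0]+rate*tt,goal)/; s/(o_\[:,1\]+(ref-goal)\/rate)\*2/(o_[:,1]-rate*(ref<goal))*2/' step.py > low.py; python3 low.py 0 5 0.6 0.16 '[]'
```

```text
now [-0.012  0.    -0.31 ] psi cmd 0.043 tcp y 4.4 ycmd 6.0 z 255.8 f [-1.4  2.1  7.3] grip 43 22.6
[0,[0,-18,2],[0,0,0]] -> psi 0.17 phi -0.009 0.082
[0,[0,6,-1],[0,0,0]] -> psi 0.13 phi 0.004 0.170
[0,[0,10,-1],[0,0,0]] -> psi 0.06 phi 0.023 0.208
[0,[0,6,0],[0,0,0]] -> psi 0.01 phi 0.044 0.206
[0,[0,4,0],[0,0,0]] -> psi -0.01 phi 0.064 0.188
```

Emit:
{"name": "servo_tool", "arguments": {
  "plan": [
    [0, [0, -18, 2], [0, 0, 0]],
    [0, [0, 6, -1], [0, 0, 0]],
    [0, [0, 10, -1], [0, 0, 0]],
    [0, [0, 6, 0], [0, 0, 0]],
    [0, [0, 4, 0], [0, 0, 0]]
  ]
}}

```text
clock: 15.05
eef_pos: [555.0, 67.7, 255.7]
tcp_rot: [-3.14, 0.0, -0.225]
ft_force: [-0.7, 3.6, 9.6]
gripper_width: 22.5
grip_force: 43.2
```

```bash
python3 low.py 2 4 0.6 0.16 '[-18,6,10,6,4]'
```

```text
t15.05 phi 0.043 top 0.050 bot 0.022 inn -0.020 x [ 0.048  0.135 -0.381]
t15.10 phi 0.042 top 0.055 bot 0.027 inn -0.012 x [ 0.049  0.097 -0.411]
now [ 0.053  0.081 -0.411] psi cmd -0.014 tcp y -4.1 ycmd -2.0 z 255.7 f [0.1 4.2 6.1] grip 43 22.7
[0,[0,-14,0.5],[0,0,0]] -> psi 0.08 phi 0.062 0.113
[0,[0,3,0],[0,0,0]] -> psi 0.07 phi 0.076 0.163
[0,[0,6,-0.5],[0,0,0]] -> psi 0.02 phi 0.094 0.186
[0,[0,5,0],[0,0,0]] -> psi -0.02 phi 0.112 0.182
```

Emit:
{"name": "servo_tool", "arguments": {
  "plan": [
    [0, [0, -14, 0.5], [0, 0, 0]],
    [0, [0, 3, 0], [0, 0, 0]],
    [0, [0, 6, -0.5], [0, 0, 0]],
    [0, [0, 5, 0], [0, 0, 0]]
  ]
}}

```text
clock: 15.55
eef_pos: [555.1, 68.2, 255.6]
tcp_rot: [-3.14, 0.0, -0.224]
ft_force: [0.8, 4.6, 5.0]
gripper_width: 22.7
grip_force: 42.9
```

```bash
python3 low.py 2 4 0.6 0.16 '[-14,3,6,5]'
```

```text
t15.55 phi 0.085 top 0.095 bot 0.070 inn -0.027 x [ 0.087  0.11  -0.469]
t15.60 phi 0.087 top 0.100 bot 0.062 inn -0.005 x [ 0.089  0.092 -0.476]
now [ 0.094  0.082 -0.476] psi cmd -0.014 tcp y -3.3 ycmd -2.0 z 255.7 f [0.1 5.5 4.9] grip 43 22.5
[0,[0,-12,0.5],[0,0,0]] -> psi 0.07 phi 0.103 0.117
[0,[0,3,0],[0,0,0]] -> psi 0.05 phi 0.117 0.164
[0,[0,6,0],[0,0,0]] -> psi 0.00 phi 0.135 0.185
[0,[0,5,0],[0,0,0]] -> psi -0.03 phi 0.153 0.180
```

Emit:
{"name": "servo_tool", "arguments": {
  "plan": [
    [0, [0, -12, 0.5], [0, 0, 0]],
    [0, [0, 3, 0], [0, 0, 0]],
    [0, [0, 6, 0], [0, 0, 0]],
    [0, [0, 5, 0], [0, 0, 0]]
  ]
}}

```text
clock: 16.05
eef_pos: [554.8, 66.7, 255.6]
tcp_rot: [-3.14, -0.0, -0.224]
ft_force: [-0.7, 4.2, 11.7]
gripper_width: 22.9
grip_force: 43.3
```

```bash
python3 low.py 2 4 0.6 0.16 '[-12,3,6,5]'
```

```text
t16.05 phi 0.131 top 0.155 bot 0.114 inn -0.024 x [ 0.133  0.129 -0.521]
t16.10 phi 0.154 top 0.175 bot 0.118 inn 0.014 x [ 0.148  0.144 -0.502]
now [ 0.155  0.14  -0.502] psi cmd -0.029 tcp y -5.2 ycmd -4.0 z 255.7 f [-0.8  4.1  8.9] grip 43 22.8
[0,[0,-3,0],[0,0,0]] -> psi -0.01 phi 0.169 0.148
[0,[0,2,0],[0,0,0]] -> psi -0.02 phi 0.184 0.161
[0,[0,3,0],[0,0,0]] -> psi -0.04 phi 0.201 0.167
[0,[0,2,0],[0,0,0]] -> psi -0.06 phi 0.217 0.164
```

Emit:
{"name": "servo_tool", "arguments": {
  "plan": [
    [0, [0, 2, 0], [0, 0, 0]],
    [0, [0, 3, 0], [0, 0, 0]],
    [0, [0, 3, 0.5], [0, 0, 0]]
  ]
}}

```text
clock: 16.45
eef_pos: [553.0, 58.7, 255.0]
tcp_rot: [-3.14, -0.0, -0.224]
ft_force: [0.4, 2.5, 2.3]
gripper_width: 22.5
grip_force: 42.9
```

```bash
python3 low.py 3 3 0.6 0.16 '[2,3,3]'
```

```text
t16.45 phi 0.191 top 0.221 bot 0.151 inn 0.002 x [ 0.19   0.074 -0.497]
t16.50 phi 0.207 top 0.218 bot 0.189 inn 0.014 x [ 0.201  0.079 -0.476]
t16.55 phi 0.193 top 0.230 bot 0.165 inn -0.012 x [ 0.2    0.048 -0.494]
now [ 0.202  0.032 -0.494] psi cmd -0.086 tcp y -13.9 ycmd -12.0 z 254.7 f [-0.5  2.8  7.9] grip 43 22.9
[0,[0,-20,-0.5],[0,0,0]] -> psi 0.05 phi 0.207 0.092
[0,[0,5,0],[0,0,0]] -> psi 0.02 phi 0.220 0.166
[0,[0,11,0],[0,0,0]] -> psi -0.06 phi 0.238 0.188
```

Emit:
{"name": "servo_tool", "arguments": {
  "plan": [
    [0, [0, -10, -0.5], [0, 0, 0]],
    [0, [0, 4, 0], [0, 0, 0]],
    [0, [0, 6, 0.5], [0, 0, 0]]
  ]
}}

```text
clock: 16.9
eef_pos: [553.0, 58.4, 254.7]
tcp_rot: [-3.141, -0.0, -0.224]
ft_force: [-0.9, 3.8, 11.2]
gripper_width: 22.6
grip_force: 43.8
```

```bash
sed -i 's/inn=m\[0\]/inn=m[1]/' low.py; python3 - <<'E'
import json
S=json.load(open("S.json"));S["x"]=[.232,.08,-.6];S["P"]=[[1e-4,0,0],[0,4e-3,0],[0,0,.01]];json.dump(S,open("S.json","w"))
E
python3 low.py 3 3 0.6 0.16 '[-10,4,6]'
```

```text
t16.90 phi 0.235 top 0.261 bot 0.200 inn -0.002 x [ 0.262  0.11  -0.602]
t16.95 phi 0.237 top 0.267 bot 0.213 inn -0.001 x [ 0.267  0.103 -0.603]
t17.00 phi 0.238 top 0.277 bot 0.229 inn 0.005 x [ 0.274  0.109 -0.59 ]
now [ 0.28   0.106 -0.59 ] psi cmd -0.086 tcp y -13.5 ycmd -12.0 z 254.7 f [-1.1  4.6  6.7] grip 43 22.4
[0,[0,-7,-0.5],[0,0,0]] -> psi -0.04 phi 0.291 0.133
[0,[0,4,0],[0,0,0]] -> psi -0.06 phi 0.306 0.163
[0,[0,5,0.5],[0,0,0]] -> psi -0.10 phi 0.323 0.170
```

Emit:
{"name": "servo_tool", "arguments": {
  "plan": [
    [0, [0, -6, -0.5], [0, 0, 0]],
    [0, [0, 4, 0], [0, 0, 0]],
    [0, [0, 5, 0.5], [0, 0, 0]]
  ]
}}

```text
clock: 17.35
eef_pos: [552.3, 55.7, 254.6]
tcp_rot: [-3.14, -0.0, -0.224]
ft_force: [-1.5, 3.3, 10.0]
gripper_width: 22.8
grip_force: 43.4
```

```bash
python3 low.py 2 3 0.6 0.14 '[-6,4,5]'
```

```text
t17.35 phi 0.296 top 0.323 bot 0.263 inn 0.002 x [ 0.323  0.16  -0.582]
t17.40 phi 0.319 top 0.345 bot 0.275 inn 0.015 x [ 0.339  0.189 -0.544]
now [ 0.349  0.194 -0.544] psi cmd -0.107 tcp y -16.6 ycmd -15.0 z 254.6 f [-0.5  4.9  7.2] grip 43 22.3
[0,[0,9,1.5],[0,0,0]] -> psi -0.17 phi 0.367 0.168
[0,[0,-0,0],[0,0,0]] -> psi -0.17 phi 0.382 0.137
[0,[0,-3,-0.5],[0,0,0]] -> psi -0.15 phi 0.395 0.125
```

Nearly on the stop; hold the lever and look.

Emit:
{"name": "servo_tool", "arguments": {
  "plan": [
    [0, [0, 3, 0.5], [0, 0, 0]],
    [0, [0, 0, 0], [0, 0, 0]],
    [0, [0, 0, 0], [0, 0, 0]]
  ]
}}

```text
clock: 17.75
eef_pos: [551.5, 52.2, 254.0]
tcp_rot: [-3.141, 0.0, -0.225]
ft_force: [-0.4, 4.3, 5.6]
gripper_width: 22.5
grip_force: 43.4
```

```bash
python3 low.py 3 3 0.6 0.14 '[3,0,0]'
```

```text
t17.75 phi 0.360 top 0.410 bot 0.319 inn 0.060 x [ 0.363  0.    -0.544]
t17.80 phi 0.370 top 0.420 bot 0.319 inn 0.070 x [ 0.365  0.001 -0.544]
t17.85 phi 0.369 top 0.415 bot 0.344 inn 0.065 x [ 0.364  0.    -0.544]
now [ 0.35   0.    -0.544] psi cmd -0.129 tcp y -19.4 ycmd -18.0 z 254.0 f [-0.1  3.6  5.6] grip 43 22.6
[0,[0,-16,-1],[0,0,0]] -> psi -0.01 phi 0.353 0.074
[0,[0,6,0],[0,0,0]] -> psi -0.05 phi 0.364 0.150
[0,[0,11,1],[0,0,0]] -> psi -0.13 phi 0.381 0.170
```

Emit:
{"name": "servo_tool", "arguments": {
  "plan": [
    [0, [0, -5, -0.5], [0, 0, 0]],
    [0, [0, -5, 0], [0, 0, 0]],
    [0, [0, -5, -0.5], [0, 0, 0]],
    [0, [0, -5, 0], [0, 0, 0]]
  ]
}}

```text
clock: 18.3
eef_pos: [555.0, 67.2, 254.6]
tcp_rot: [3.135, 0.001, -0.226]
ft_force: [-0.6, -2.9, 1.3]
gripper_width: 22.6
grip_force: 43.5
```

```bash
python3 low.py 3 3 0.6 0.14 '[-5,-5,-5,-5]'
```

```text
t18.30 phi 0.360 top 0.410 bot 0.319 inn 0.060 x [ 0.363  0.007 -0.544]
t18.35 phi 0.362 top 0.415 bot 0.323 inn 0.065 x [ 0.364  0.007 -0.544]
t18.40 phi 0.370 top 0.415 bot 0.321 inn 0.065 x [ 0.364  0.007 -0.544]
now [ 0.35   0.006 -0.544] psi cmd 0.014 tcp y -2.7 ycmd 2.0 z 254.4 f [-0.8 -2.6  6.3] grip 44 22.8
[0,[0,5,0],[0,0,0]] -> psi -0.02 phi 0.356 0.111
[0,[0,10,0.5],[0,0,0]] -> psi -0.09 phi 0.370 0.162
[0,[0,8,1],[0,0,0]] -> psi -0.15 phi 0.387 0.165
```

Emit:
{"name": "servo_tool", "arguments": {
  "plan": [
    [0, [0, -7, 0.5], [0, 0, 0]],
    [0, [0, -7, 0.5], [0, 0, 0]],
    [0, [0, -7, 1], [0, 0, 0]],
    [0, [0, -7, 1.5], [0, 0, 0]],
    [0, [0, -7, 1.5], [0, 0, 0]],
    [0, [0, -7, 2], [0, 0, 0]],
    [0, [0, -7, 2.5], [0, 0, 0]],
    [0, [0, -7, 3], [0, 0, 0]],
    [0, [0, -7, 3.5], [0, 0, 0]],
    [0, [0, 0, 0], [0, 0, 0]],
    [0, [0, 0, 0], [0, 0, 0]],
    [1, [0, 0, 0], [0, 0, 0]],
    [1, [0, 0, 0], [0, 0, 0]],
    [1, [0, 0, 0], [0, 0, 0]],
    [1, [0, 0, 0], [0, 0, 0]],
    [1, [0, 0, 0], [0, 0, 0]]
  ]
}}

```text
clock: 20.05
eef_pos: [570.0, 133.6, 238.9]
tcp_rot: [-3.141, 0.0, -0.224]
ft_force: [-0.1, 0.6, 0.2]
gripper_width: 85.5
grip_force: 0.0
```

Emit:
{"name": "servo_tool", "arguments": {
  "plan": [
    [1, [0, 0, -10], [0, 0, 0]],
    [1, [0, 0, -20], [0, 0, 0]],
    [1, [0, 0, -20], [0, 0, 0]],
    [1, [0, 0, -20], [0, 0, 0]],
    [1, [0, 0, -20], [0, 0, 0]],
    [1, [0, 0, 0], [0, 0, 0]],
    [1, [0, 0, 0], [0, 0, 0]],
    [1, [0, 0, 0], [0, 0, 0]],
    [1, [0, 0, 0], [0, 0, 0]],
    [1, [0, 0, 0], [0, 0, 0]]
  ]
}}

```text
clock: 21.05
eef_pos: [569.8, 133.4, 328.0]
tcp_rot: [3.141, 0.001, -0.224]
ft_force: [0.0, 0.2, 0.1]
gripper_width: 85.4
grip_force: 0.0
```

```bash
python3 - <<'E'
from phi import *
q=json.load(open("q.json"));im=manip.get_image("side");print(phi(im,q),phi(manip.get_image("side"),q))
a=im[100:380,150:450,::-1];cv2.imwrite("pics/end.png",cv2.resize(a,None,fx=2,fy=2))
E
```

```text
(np.float64(0.368482886574636), np.float64(0.41451059598378426), np.float64(0.3190251124144472)) (np.float64(0.3748258392020948), np.float64(0.414623885162346), np.float64(0.3435573727564593))
```

View pics/end.png

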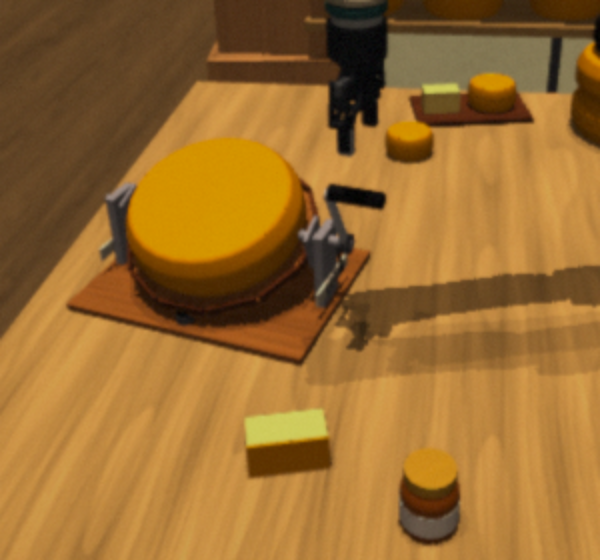

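The picture shows the cradle tipped onto the left stop. The grip at (355,196) is free below the raised gripper, and the jar, wedge and small cheese are standing where they were.

```bash
python3 -c "
from plant import manip
print(manip.job_done())"
```

```text
the job is handed in; nothing more can be done
None
```

By my camera measurements the wheel was held level for over six seconds, then lowered gently onto the left stop with the lever let go and the bystanders untouched; the job is handed in, but no verdict came back.

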